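# Nudge the sugar cakes into their packing recesses

## Robot

A 7-joint arm with a two-finger parallel gripper is mounted at the origin on the work surface. World frame = base frame: x ahead of the robot, y to its left, z up, the work surface at z = 0. Lengths are in m, angles in rad, forces in N, time in s.
With the tool pointing down it reaches from about 0.425 to 0.875 m from the base axis. Payload 4.7 kg.
Tool frame: the origin (TCP) lies on the centre line of the jaws, within the pads' length; the fingertips stand ahead of it and the grasp point (between the pads) lies 8 mm behind it (ctrl.finger_overhang is the x of the fingertips in the tool frame, in m); x points along the fingers, z is the direction in which the jaws open and shut, and the axes are right-handed (so a half turn about x gives the same grasp; the last joint's range is limited). The gripper opens to 87 mm and grips with 3 to 60 N. Pads are 19 mm wide; open, the fingers measure 117 mm over their backs; the gripper's body (75 mm by 190 mm) begins 51 mm behind the grasp point.
Start: joints at [-1.144, 0.321, -0.07, 1.45, 0.023, 1.371, -0.057], TCP at [0.261, 0.595, 0.234] pointing down, gripper open.
Joint ranges: [-2.86, 2.86], [-0.3, 2.09], [-1.38, 1.24], [0.06, 2.45], [-1.56, 4.7], [0.09, 2.05], [-2.69, 2.69]. Speed limits (rad/s): [2.57, 2.57, 3.14, 3.14, 3.14, 3.14, 3.14].

## Interface

Orientations are given as a rotation vector (axis times angle).
In Python, from bench import readout, viewer, job, nets, ctrl gives the robot as it stands.
- The arm moves only by the shell command python3 -m creep 'ROWS' [FORCE]. ROWS is JSON, a list of rows, each an object with "linear": the shift along the tool's x, y, z in m, a list of three; "twist": the turn, a rotation vector about the tool's x, y, z in degrees, a list of three; "fingers": the gripper's target within -1 to 1 (shut at 1, half-way at 0, fully open at -1). A call has 1 to 8 rows; each row is the pose to reach, as a shift and turn from the pose commanded when the call began, along the tool's axes at that moment; what a row does not reach only later rows make up. A row lasts 1/12 s, in which the tool goes at most 41.7 mm and 7.16 degrees, less where a joint would pass 70% of its speed; a pose out of reach is approached as far as the arm can. A call with a gripper value outside its range is refused whole. The fingers move at their own pace and stop on an object; FORCE is the grip in N (left out, the last holds). Time passes only in rows, so rows that repeat a pose let the fingers close. It gives the time, the measured TCP pose, the force and the opening at its end, in the units of the state.
- readout.get_state(): the state, without advancing time (a new reading comes with each control period).
- viewer.get_image(name): name is "scene" or "top"; returns (picture, depth): 384x512x3 uint8, red, green, blue; 384x512 float32, m along the optical axis (not along the pixel's ray), 0 where there is no reading.
- viewer.camera_params(name): a dict with "K" (3x3 intrinsics, pixels), "k1" (the pictures are not rectified: a ray, as slopes to the right and down, at radius r is drawn at 1 + k1 r^2 times it, then the intrinsics apply), "cam_to_world" (4x4, takes a point from camera to world coordinates). Camera axes: x right, y down, z forward; pixel columns grow to the right and rows downward; lengths in m; the calibration is good to about 2 mm. A picture is of the moment at which its call begins. camera_params takes no time and is no camera call.
- job.close_job(): hands the job in, once; it reports no verdict.
Trained networks look in the newest picture that a camera, given by its name, has taken for a name from the list of things; names that differ only in an ending like _2 or _b are one class to them, and where a whole thing is asked for, a point or a joint stands for the part that bears it (a point fixed in the world has none). Each returns a list of dicts, best first, with "conf" (0 to 1); they miss things now and then, are a little off and sometimes report something else, mostly with a low value. They report only what shows in the picture. A call takes as long as a camera call. They do not tell look-alikes from the thing itself.
- nets.boxes_of(camera, label): "centre" ([x, y, z] in m, in world coordinates, good to about 4 mm: the middle of the surface that is visible of it).
- nets.place_of(camera, label): "centre" ([x, y, z] in m, in world coordinates, good to about 4 mm: a listed point, or the origin of a listed thing).
The state is a dict: "time": time; "joint_positions": joint angles; "qd": joint speeds; "joint_torque": joint torques, N m; "position": TCP position; "tool_rot": TCP orientation; "ft_force": force on the tool from outside, world axes, zero at the start; "torque": the same for the moment, N m; "grip_width": opening from 0.0 (shut) to 1.0 (fully open).
Only numpy, scipy, OpenCV 4.12 (cv2) and the standard library are available. Lean on these libraries where they do the work, as an engineer would, in place of code of your own. Each camera call takes 0.05 s, during which the arm holds its last target.

## Task

Two hard round palm-sugar cakes, one large and one small, lie loose on the near part of the wooden packing board. With the fingers, push each one across the board until it drops into the recess of its own size and lies flat on the bottom, without picking the cakes up. Do not disturb the bamboo moulds, the bowl or the jar.

Things in the scene. Friction and masses are not known exactly. Their poses are not given: they have to be found in the camera images.
- board: Fixed pale wooden packing board lying on the table, 220 mm (its x) by 270 mm (its y) by 22 mm thick; its flat upper face is 22 mm above the table. Origin: centre of the underside; its x axis points from the near part, where the cakes lie, to the far part with the two recesses, its z axis up. It stands at various places and turned by up to 0.45 rad. Nothing stands on the near part but the cakes.
- large_cake: Large cake of hard brown palm sugar: a flat disc 70 mm in diameter, 16 mm thick, about 0.09 kg, lying loose and flat on the board's upper face, on the left or the right of its near part. It slides and turns freely when pushed. Origin: centre of its underside, z up.
- small_cake: Small cake of hard brown palm sugar: a flat disc 52 mm in diameter, 16 mm thick, about 0.05 kg, lying loose and flat on the board's upper face, on the other side of the near part. Origin: centre of its underside, z up.
- large_recess (a point): Centre of the mouth of the large round recess, on the board's upper face (60 mm ahead of and 65 mm to the left of the board's centre, along its x and y). The recess, with a dark stained floor, is 75 mm in diameter and 10 mm deep, its floor 12 mm above the table; a seated cake stands 6 mm proud of the board.
- small_recess (a point): Centre of the mouth of the small round recess, on the board's upper face (60 mm ahead of and 65 mm to the right of the board's centre). The recess, with a dark stained floor, is 57 mm in diameter and 10 mm deep, its floor 12 mm above the table; a seated cake stands 6 mm proud of the board.
- slim_mould: Slim empty bamboo mould, an upright cylinder 32 mm in diameter, 40 mm high, standing loose on the board's upper face between and just beyond the recesses (about 88 mm ahead of the board's centre). Leave it alone. Origin: centre of its underside, z up.
- mould_a: Filled bamboo mould standing beside the packing board: upright cylinder 68 mm in diameter, 55 mm high, loose. Leave it alone. Origin: centre of its underside, z up.
- mould_b: Filled bamboo mould standing beside the packing board: upright cylinder 64 mm in diameter, 55 mm high, loose. Leave it alone. Origin: centre of its underside, z up.
- mould_c: Filled bamboo mould standing beside the packing board: upright cylinder 68 mm in diameter, 55 mm high, loose. Leave it alone. Origin: centre of its underside, z up.
- bowl: Steel bowl, 140 mm across, 50 mm high, on the table to the left. Leave it alone. Origin: centre of its underside, z up.
- jar: Closed glass jar, 70 mm in diameter, 90 mm high, on the table to the right. Leave it alone. Origin: centre of its underside, z up.
There are look-alikes about, which are no part of the job. What is shaped like the small_cake but blue or green is not meant.

How it is judged:
At the end, for the whole second after the job is handed in: Each cake lies at rest (under 20 mm/s) in the recess of its own size: centre within 6 mm of the recess's centre, underside at most 2.5 mm above the recess floor, tilted less than 0.06 rad (horizontal distance between large_cake and large_recess below 0.006 m and z of large_cake in the frame of board between 0.008 and 0.0145 m and angle between each of large_cake, small_cake's own z axis and vertical below 0.06 rad and linear speed of each of large_cake, small_cake below 0.02 m/s and horizontal distance between small_cake and small_recess below 0.006 m and z of small_cake in the frame of board between 0.008 and 0.0145 m); the robot touches nothing.
It fails at once if a cake is lifted: its underside rises more than 10 mm above the board's upper face (z of any of large_cake, small_cake in the frame of board above 0.032 m).
It fails at once if a mould, the bowl or the jar is moved by more than 15 mm (distance of any of slim_mould, mould_a, mould_b, mould_c, bowl, jar from where it was at the start of the episode above 0.015 m).
It also fails if it takes over 58 s, if anything falls off the work surface, if the arm or the gripper's body presses on something with over 40 N, if the wrist force passes 120 N, or if a joint passes its speed limit or range.

## Working session

There is one attempt and no reset: what is moved stays moved. The work goes in short steps, Python scripts to look and compute and a shell command to move; the robot and the scene stay as the last step left them, time stands still between calls to the robot, and variables do not carry over. Pictures are saved under pics/ and viewed, and the job is handed in when it is done.

```bash
ls; mkdir -p pics
python3 - <<'E'
from bench import readout, viewer, job, nets, ctrl
import cv2,numpy as np
s=readout.get_state();print(s)
print(ctrl.finger_overhang)
for n in("scene","top"):
    p,d=viewer.get_image(n);cv2.imwrite(f"pics/{n}0.png",p[:,:,::-1]);np.save(f"pics/{n}0d.npy",d)
    print(viewer.camera_params(n))
E
```

```text
pics
{'time': 0.0, 'joint_positions': array([-1.14393076,  0.32181746, -0.0700834 ,  1.45168668,  0.02261031,
        1.37076622, -0.05688742]), 'qd': array([ 1.28488912e-03, -6.13003352e-06, -8.48950928e-04, -9.72112216e-04,
        3.68085902e-05, -1.40126826e-04,  1.20991001e-03]), 'joint_torque': array([ 6.15458430e-05, -4.91287315e+01, -4.03723642e-01, -3.12531531e+01,
       -6.38803001e-02,  4.33986972e-02,  1.63577861e-04]), 'position': array([0.26058052, 0.59490488, 0.2324592 ]), 'tool_rot': array([-0.90116352,  1.37819856,  0.89931559]), 'ft_force': array([-0.66860253,  0.09978094, -0.4216643 ]), 'torque': array([ 0.00254892,  0.03751011, -0.05073166]), 'grip_width': 0.9994015476774375}
0.011
{'K': array([[359.69226363,   0.        , 255.81378952],
       [  0.        , 359.69226363, 188.08419259],
       [  0.        ,   0.        ,   1.        ]]), 'k1': 0.006036481103599898, 'cam_to_world': array([[-0.21983229,  0.51146861, -0.8307067 ,  1.50954007],
       [ 0.97524919,  0.09451499, -0.19988982,  0.27207741],
       [-0.02372313, -0.85408827, -0.5195868 ,  0.65946965],
       [ 0.        ,  0.        ,  0.        ,  1.        ]])}
{'K': array([[392.40141104,   0.        , 251.9052659 ],
       [  0.        , 392.40141104, 193.30969787],
       [  0.        ,   0.        ,   1.        ]]), 'k1': 0.04173115268315424, 'cam_to_world': array([[ 7.80701666e-03, -9.91697807e-01,  1.28353071e-01,
         4.05717634e-01],
       [-9.99969507e-01, -7.76687075e-03,  8.13302854e-04,
         1.35024127e-02],
       [ 1.90351053e-04, -1.28355506e-01, -9.91728203e-01,
         1.19429446e+00],
       [ 0.00000000e+00,  0.00000000e+00,  0.00000000e+00,
         1.00000000e+00]])}
```

View pics/top0.png

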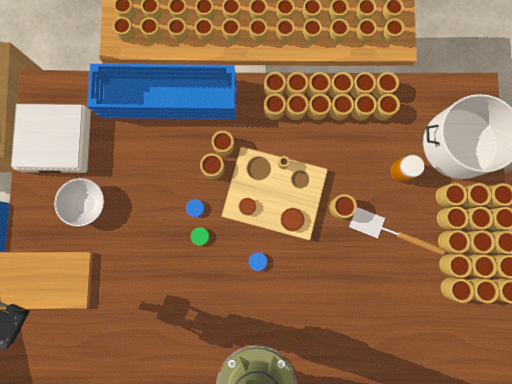

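View pics/scene0.png

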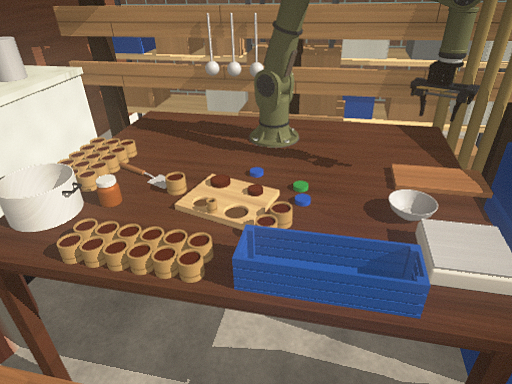

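The top view shows the board around (275,193). The large cake is at (292,219) on the near right and the small cake at (247,206) on the near left. The large recess is at (259,168) far left, the small recess at (300,179) far right and the slim mould at (284,161), so the cakes have to cross over. The blue and green discs on the table are decoys.

```bash
cat > h.py <<'E'
from bench import readout, viewer, job, nets, ctrl
import cv2,numpy as np
from scipy.spatial.transform import Rotation as R
def ray(n,uv):
    P=viewer.camera_params(n);K=P["K"];k1=P["k1"];T=P["cam_to_world"]
    uv=np.atleast_2d(np.array(uv,float));q=np.c_[(uv[:,0]-K[0,2])/K[0,0],(uv[:,1]-K[1,2])/K[1,1]]
    s=q.copy()
    for _ in range(10): s=q/(1+k1*(s**2).sum(1,keepdims=True))
    return T[:3,3],(T[:3,:3]@np.c_[s,np.ones(len(s))].T).T
def atz(n,uv,z):
    o,d=ray(n,uv);t=(z-o[2])/d[:,2];return o+t[:,None]*d
def proj(n,p):
    P=viewer.camera_params(n);T=P["cam_to_world"];c=(np.atleast_2d(p)-T[:3,3])@T[:3,:3]
    s=c[:,:2]/c[:,2:];s=s*(1+P["k1"]*(s**2).sum(1,keepdims=True));K=P["K"]
    return s*K[0,0]+K[:2,2]
def rect(img,x0,x1,y0,y1,z,n="top",res=0.0005):
    # orthorectify: rows: x decreasing downward, cols: y decreasing rightwards
    X=np.arange(x1,x0,-res);Y=np.arange(y1,y0,-res)
    g=np.array([[ (x,y,z) for y in Y] for x in X]).reshape(-1,3)
    m=proj(n,g).reshape(len(X),len(Y),2).astype(np.float32)
    return cv2.remap(img,m[...,0],m[...,1],cv2.INTER_LINEAR)
E
python3 - <<'E'
from h import *
p=cv2.imread("pics/top0.png");d=np.load("pics/top0d.npy")
c=atz("top",[[275,193]],0.022)[0];print(c)
r=rect(p,c[0]-.17,c[0]+.17,c[1]-.2,c[1]+.2,.022,res=.0006);cv2.imwrite("pics/r0.png",r);print(r.shape)
for l in("board","large_cake","small_cake","large_recess","small_recess","slim_mould","mould_a","mould_b"):
    for x in nets.place_of("top",l)[:3]:print(l,np.round(x["centre"],4),round(x["conf"],2))
E
```

```text
[ 0.55892574 -0.05509528  0.022     ]
(567, 667, 3)
large_cake [ 0.6376  0.1388 -0.0021] 0.71
large_cake [ 0.4795 -0.1071  0.0254] 0.61
small_cake [ 0.4304  0.178  -0.0014] 0.8
small_cake [ 0.5128  0.1879 -0.0007] 0.66
small_cake [ 0.6327 -0.4405 -0.0008] 0.48
large_recess [ 0.6358 -0.0019  0.0246] 0.61
small_recess [ 0.6055 -0.1313  0.0228] 0.89
slim_mould [ 0.646  -0.0739  0.0188] 0.66
mould_a [ 6.389e-01  1.375e-01 -3.000e-04] 0.8
mould_a [ 7.097e-01  1.014e-01 -1.000e-04] 0.59
mould_b [ 6.389e-01  1.375e-01 -3.000e-04] 0.8
mould_b [ 7.097e-01  1.014e-01 -1.000e-04] 0.59
```

View pics/r0.png

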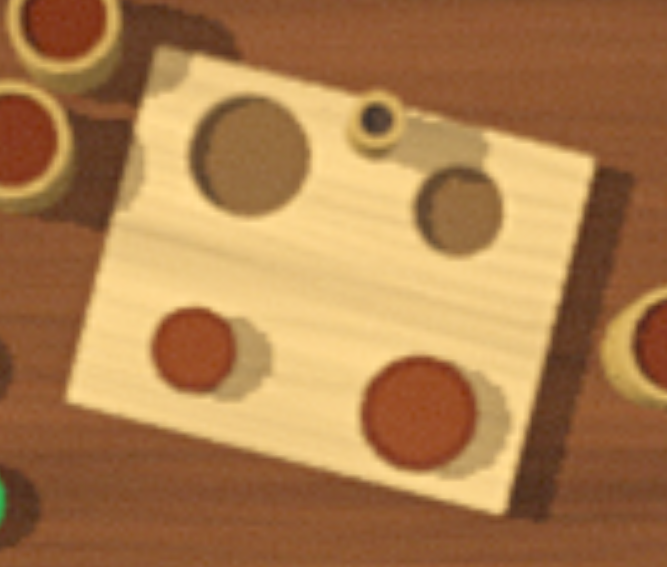

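The rectified view (0.6 mm/px) shows the board clearly. The recesses are at (250,155) and (459,210), the small cake at (194,349) and the large cake at (419,412). Next I fit these precisely.

```bash
cat >> h.py <<'E'
def disc(p,z,x0,x1,y0,y1,res=.0005,dbg=None):
    r=rect(p,x0,x1,y0,y1,z,res=res);hsv=cv2.cvtColor(r,cv2.COLOR_BGR2HSV)
    m=((hsv[...,0]<14)&(hsv[...,1]>140)&(r[...,2]>85)&(r[...,1]<100)).astype(np.uint8)
    m=cv2.morphologyEx(m,cv2.MORPH_OPEN,np.ones((9,9)))
    if dbg: cv2.imwrite(dbg,m*255)
    out=[]
    for c in cv2.findContours(m,cv2.RETR_EXTERNAL,cv2.CHAIN_APPROX_NONE)[0]:
        a=cv2.contourArea(c)*res*res
        if a>.0008:
            (u,v),rr=cv2.minEnclosingCircle(c);M=cv2.moments(c)
            out.append((round(x1-M["m01"]/M["m00"]*res,4),round(y1-M["m10"]/M["m00"]*res,4),round(2*np.sqrt(a/np.pi),4),round(2*rr*res,4)))
    return out
E
python3 - <<'E'
from h import *
p=cv2.imread("pics/top0.png")
x0,x1,y0,y1=.39,.73,-.255,.145;res=.0005
print("cakes x,y,d_area,d_enc",disc(p,.038,.42,.60,-.2,.07,dbg="pics/m0.png"))
r=rect(p,x0,x1,y0,y1,.022,res=res);hsv=cv2.cvtColor(r,cv2.COLOR_BGR2HSV)
# bright pale wood
m=((r[...,1]>120)&(r[...,2]>150)).astype(np.uint8)
m=cv2.morphologyEx(m,cv2.MORPH_OPEN,np.ones((15,15)))
cs=cv2.findContours(m,cv2.RETR_EXTERNAL,cv2.CHAIN_APPROX_NONE)[0];c=max(cs,key=cv2.contourArea)
(u,v),(w,h),a=cv2.minAreaRect(c);print("board",x1-v*res,y1-u*res,w*res,h*res,a)
v_=r.copy();cv2.drawContours(v_,[np.int32(cv2.boxPoints(((u,v),(w,h),a)))],0,(0,0,255),1)
cv2.drawContours(v_,[c],0,(0,255,0),1);cv2.imwrite("pics/b0.png",v_)
E
```

```text
cakes x,y,d_area,d_enc [(0.4388, -0.0002, np.float64(0.0857), 0.2109), (0.4651, -0.1865, np.float64(0.0534), 0.0941), (0.48, -0.105, np.float64(0.0665), 0.0683), (0.5176, 0.028, np.float64(0.0483), 0.0506)]
board 0.5642428741455078 -0.05352737426757814 0.27514923095703125 0.23047573852539063 14.560274124145508
```

View pics/b0.png

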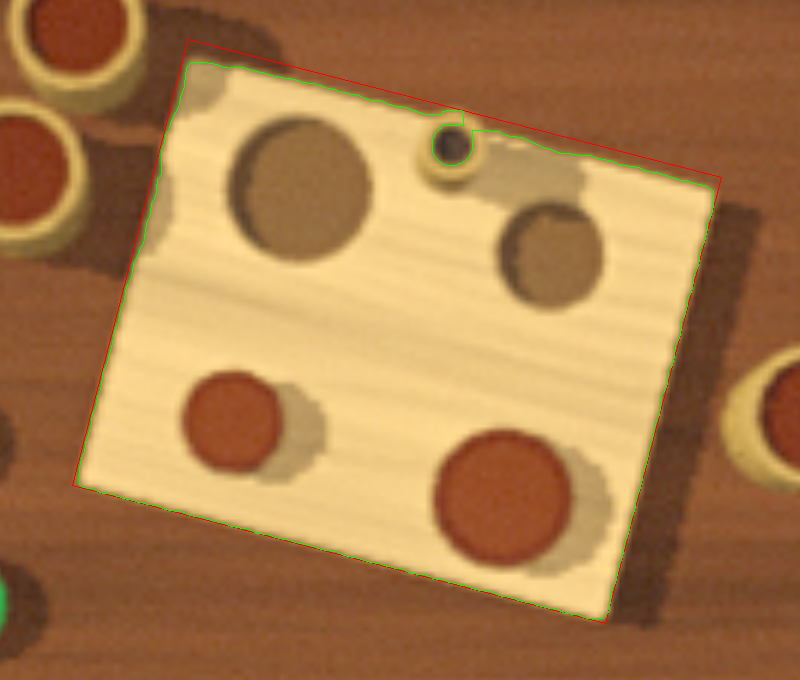

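Run:
```python
from h import *
p=cv2.imread("pics/top0.png")
x0,x1,y0,y1=.39,.73,-.255,.145;res=.0005
r=rect(p,x0,x1,y0,y1,.022,res=res)
W=lambda u,v:np.array([x1-v*res,y1-u*res])
C=[]
for (u,v) in((300,190),(551,256)):
    q=r[v-90:v+90,u-90:u+90]
    m=(q[...,1]<160).astype(np.uint8);m=cv2.morphologyEx(m,cv2.MORPH_OPEN,np.ones((25,25)))
    c=max(cv2.findContours(m,cv2.RETR_EXTERNAL,cv2.CHAIN_APPROX_NONE)[0],key=cv2.contourArea)
    (a,b),rr=cv2.minEnclosingCircle(c);e=cv2.fitEllipse(c)
    print(W(a+u-90,b+v-90),2*rr*res,"ell",W(e[0][0]+u-90,e[0][1]+v-90),np.array(e[1])*res);C.append(W(e[0][0]+u-90,e[0][1]+v-90))
d=C[0]-C[1];print("sep",np.linalg.norm(d));th=np.arctan2(d[1],d[0])-np.pi/2;print("yaw rec",th)
# edges: near and sides, subpixel via mask pts
m=((r[...,1]>120)&(r[...,2]>150)).astype(np.uint8);m=cv2.morphologyEx(m,cv2.MORPH_OPEN,np.ones((15,15)))
c=max(cv2.findContours(m,cv2.RETR_EXTERNAL,cv2.CHAIN_APPROX_NONE)[0],key=cv2.contourArea)[:,0,:].astype(float)
P=np.c_[x1-c[:,1]*res,y1-c[:,0]*res]
def side(a,b):
    a=W(*a);b=W(*b);t=(b-a)/np.linalg.norm(b-a);n=np.array([-t[1],t[0]]);s=(P-a)@t;k=(abs((P-a)@n)<.006)&(s>.02)&(s<np.linalg.norm(b-a)-.02)
    vx,vy,x,y=cv2.fitLine(P[k].astype(np.float32),cv2.DIST_HUBER,0,.01,.01)[:,0]
    print(k.sum(),np.degrees(np.arctan2(vy,vx)),x,y);return np.array([vx,vy]),np.array([x,y])
n=side((77,485),(605,622));l=side((77,485),(190,62));rt=side((605,622),(715,188));f=side((190,62),(715,188))
def dist(A,B):
    nn=np.array([-A[0][1],A[0][0]]);return (B[1]-A[1])@nn
print("wid",dist(l,rt),dist(n,f))
```

```text
[ 0.63606523 -0.00417786] 0.07441876220703125 ell [ 0.63589693 -0.00414173] [0.07270384 0.07328719]
[ 0.61425 -0.12175] 0.0845725555419922 ell [ 0.61319083 -0.12649844] [0.05492052 0.08208732]
sep 0.1244456968569384
yaw rec -0.18348579976212465
451 75.48261 0.45312417 -0.0255
345 -15.452033 0.5642 0.08735
356 -14.566982 0.5473 -0.1905
475 75.56976 0.67105 -0.0761
wid -0.27230948 -0.22365193
```

```bash
cat >> h.py <<'E'
yaw=np.radians(-14.52);ex=np.array([np.cos(yaw),np.sin(yaw)]);ey=np.array([-ex[1],ex[0]])
CL=np.array([.6359,-.0041]);CS=CL-.13*ey;B=CL-.06*ex-.065*ey
def plan(xy,z,pd):
    "tool shift (m) and twist (deg) to put TCP at xy,z with +-tool y along pd"
    s=readout.get_state();Rt=R.from_rotvec(s["tool_rot"]);M=Rt.as_matrix()
    print("t",round(s["time"],2),"pos",np.round(s["position"],4),"grip",round(s["grip_width"],3),"j7",round(s["joint_positions"][6],2),"F",np.round(s["ft_force"],1))
    print("toolaxes x",M[:,0].round(3),"y",M[:,1].round(3))
    print("linear",np.round(M.T@(np.r_[xy,z]-s["position"]),4))
    for sg in(1,-1):
        y=np.r_[sg*np.array(pd),0];x=np.array([0,0,-1.]);G=np.c_[x,y,np.cross(x,y)]
        print("sign",sg,"twist",np.degrees(R.from_matrix(M.T@G).as_rotvec()).round(2))
E
python3 - <<'E'
from h import *
S=np.array([.5176,.028]);L=np.array([.480,-.105])
for n,a,b in(("S",S,CS),("L",L,CL)):
    u=(b-a)/np.linalg.norm(b-a);print(n,b,u,np.linalg.norm(b-a))
u=(CS-S)/np.linalg.norm(CS-S)
plan(S-.055*u,.13,u)
E
```

```text
S [ 0.60330667 -0.12994782] [ 0.47693525 -0.87893843] 0.1797029437812385
L [ 0.6359 -0.0041] [0.83951236 0.54334059] 0.18570304251680964
t 0.5 pos [0.2608 0.5954 0.2335] grip 1.001 j7 -0.06 F [-0.1 -0.4 -0.7]
toolaxes x [ 0. -0. -1.] y [-0.916  0.401 -0.   ]
linear [ 0.1035 -0.4194 -0.383 ]
sign 1 twist [-142.13   -0.      0.  ]
sign -1 twist [37.87  0.    0.  ]
```

```bash
python3 -m creep '[{"linear":[0.0,-0.42,-0.383],"twist":[37.9,0,0],"fingers":0.3},{"linear":[0.0,-0.42,-0.383],"twist":[37.9,0,0],"fingers":0.3},{"linear":[0.0,-0.42,-0.383],"twist":[37.9,0,0],"fingers":0.3},{"linear":[0.0,-0.42,-0.383],"twist":[37.9,0,0],"fingers":0.3},{"linear":[0.0,-0.42,-0.383],"twist":[37.9,0,0],"fingers":0.3},{"linear":[0.0,-0.42,-0.383],"twist":[37.9,0,0],"fingers":0.3},{"linear":[0.0,-0.42,-0.383],"twist":[37.9,0,0],"fingers":0.3},{"linear":[0.0,-0.42,-0.383],"twist":[37.9,0,0],"fingers":0.3}]'
python3 - <<'E'
from h import *
S=np.array([.5176,.028]);u=(CS-S)/np.linalg.norm(CS-S)
plan(S-.055*u,.1,u)
E
```

```text
time: 1.17
position: [0.3968, 0.289, 0.2339]
tool_rot: [-0.389, 1.535, 0.39]
ft_force: [1.0, -0.1, 0.3]
grip_width: 0.478
t 1.17 pos [0.3968 0.289  0.2339] grip 0.478 j7 -0.19 F [ 1.  -0.1  0.3]
toolaxes x [ 0.001  0.001 -1.   ] y [-0.476  0.879  0.001]
linear [ 0.1338 -0.2321 -0.0183]
sign 1 twist [ 1.7997e+02 -5.0000e-02 -9.0000e-02]
sign -1 twist [-0.03  0.06 -0.03]
```

```bash
python3 -m creep '[{"linear":[0.13,-0.232,-0.018],"twist":[0,0,0],"fingers":0.3},{"linear":[0.13,-0.232,-0.018],"twist":[0,0,0],"fingers":0.3},{"linear":[0.13,-0.232,-0.018],"twist":[0,0,0],"fingers":0.3},{"linear":[0.13,-0.232,-0.018],"twist":[0,0,0],"fingers":0.3},{"linear":[0.13,-0.232,-0.018],"twist":[0,0,0],"fingers":0.3},{"linear":[0.13,-0.232,-0.018],"twist":[0,0,0],"fingers":0.3},{"linear":[0.13,-0.232,-0.018],"twist":[0,0,0],"fingers":0.3},{"linear":[0.13,-0.232,-0.018],"twist":[0,0,0],"fingers":0.3}]'
python3 - <<'E'
from h import *
S=np.array([.5176,.028]);u=(CS-S)/np.linalg.norm(CS-S)
plan(S-.055*u,.036,u)
p,d=viewer.get_image("top");p=p[:,:,::-1].copy();cv2.imwrite("pics/r1.png",rect(p,.39,.73,-.255,.145,.036,res=.0006));cv2.imwrite("pics/top1.png",p)
E
```

```text
time: 1.83
position: [0.4908, 0.0732, 0.1017]
tool_rot: [-0.386, 1.54, 0.382]
ft_force: [-0.6, 0.5, -0.8]
grip_width: 0.353
t 1.83 pos [0.4908 0.0732 0.1017] grip 0.353 j7 0.33 F [-0.6  0.5 -0.8]
toolaxes x [-0.003 -0.003 -1.   ] y [-0.47   0.883 -0.001]
linear [0.0657 0.0026 0.0023]
sign 1 twist [1.7955e+02 1.3000e-01 3.3000e-01]
sign -1 twist [-0.45 -0.21  0.08]
```

View pics/r1.png

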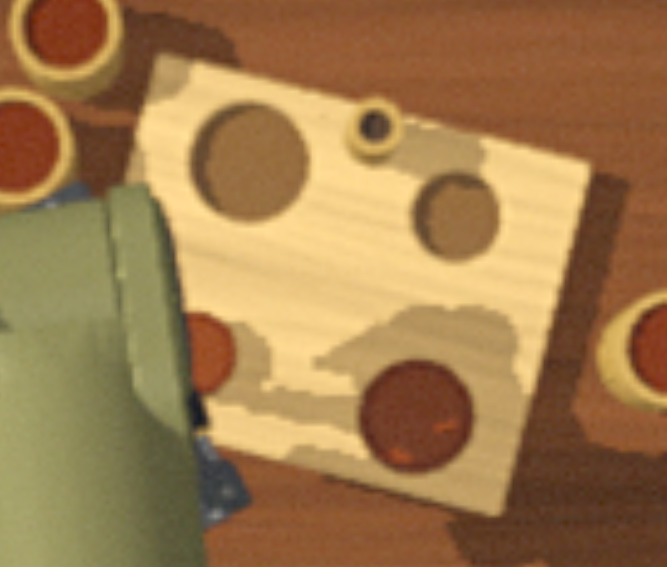

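```bash
python3 -m creep '[{"linear":[0.03,0,0],"twist":[0,0,0],"fingers":0.3},{"linear":[0.055,0,0],"twist":[0,0,0],"fingers":0.3},{"linear":[0.064,0,0],"twist":[0,0,0],"fingers":0.3},{"linear":[0.064,0,0],"twist":[0,0,0],"fingers":0.3},{"linear":[0.064,0,0],"twist":[0,0,0],"fingers":0.3},{"linear":[0.064,0,0],"twist":[0,0,0],"fingers":0.3}]'
python3 - <<'E'
from h import *
S=np.array([.5176,.028]);u=(CS-S)/np.linalg.norm(CS-S)
plan(S-.055*u,.036,u)
plan(CS-.0307*u,.036,u)
E
```

```text
time: 2.38
position: [0.4922, 0.0793, 0.0412]
tool_rot: [-0.39, 1.533, 0.39]
ft_force: [0.2, -0.2, -0.8]
grip_width: 0.352
t 2.38 pos [0.4922 0.0793 0.0412] grip 0.352 j7 0.37 F [ 0.2 -0.2 -0.8]
toolaxes x [ 0.003  0.001 -1.   ] y [-0.477  0.879 -0.   ]
linear [ 0.0052 -0.0022 -0.0022]
sign 1 twist [-1.7998e+02 -2.0000e-02  2.5000e-01]
sign -1 twist [0.02 0.16 0.01]
t 2.38 pos [0.4922 0.0793 0.0412] grip 0.352 j7 0.37 F [ 0.2 -0.2 -0.8]
toolaxes x [ 0.003  0.001 -1.   ] y [-0.477  0.879 -0.   ]
linear [ 0.0052 -0.2062 -0.0023]
sign 1 twist [-1.7998e+02 -2.0000e-02  2.5000e-01]
sign -1 twist [0.02 0.16 0.01]
```

```bash
python3 -m creep '[{"linear":[0.005,0,-0.002],"twist":[0,0,0],"fingers":0.3},{"linear":[0.005,-0.01,-0.002],"twist":[0,0,0],"fingers":0.3},{"linear":[0.005,-0.018,-0.002],"twist":[0,0,0],"fingers":0.3},{"linear":[0.005,-0.024,-0.002],"twist":[0,0,0],"fingers":0.3},{"linear":[0.005,-0.03,-0.002],"twist":[0,0,0],"fingers":0.3},{"linear":[0.005,-0.037,-0.002],"twist":[0,0,0],"fingers":0.3},{"linear":[0.005,-0.044,-0.002],"twist":[0,0,0],"fingers":0.3},{"linear":[0.005,-0.051,-0.002],"twist":[0,0,0],"fingers":0.3}]'
python3 - <<'E'
from h import *
S=np.array([.5176,.028]);u=(CS-S)/np.linalg.norm(CS-S)
plan(CS-.0307*u,.036,u)
p,d=viewer.get_image("top");p=p[:,:,::-1].copy();cv2.imwrite("pics/r2.png",rect(p,.39,.73,-.255,.145,.036,res=.0006))
p,d=viewer.get_image("scene");cv2.imwrite("pics/s2.png",cv2.resize(p[150:250,140:320,::-1],None,fx=4,fy=4))
E
```

```text
time: 3.05
position: [0.5139, 0.032, 0.0346]
tool_rot: [-0.389, 1.535, 0.389]
ft_force: [-0.1, 1.5, 1.2]
grip_width: 0.348
t 3.05 pos [0.5139 0.032  0.0346] grip 0.348 j7 0.5 F [-0.1  1.5  1.2]
toolaxes x [ 0.  0. -1.] y [-0.476  0.879  0.   ]
linear [-0.0014 -0.1543  0.0014]
sign 1 twist [ 1.7996e+02 -2.0000e-02 -1.0000e-02]
sign -1 twist [-0.04  0.01 -0.01]
```

View pics/r2.png

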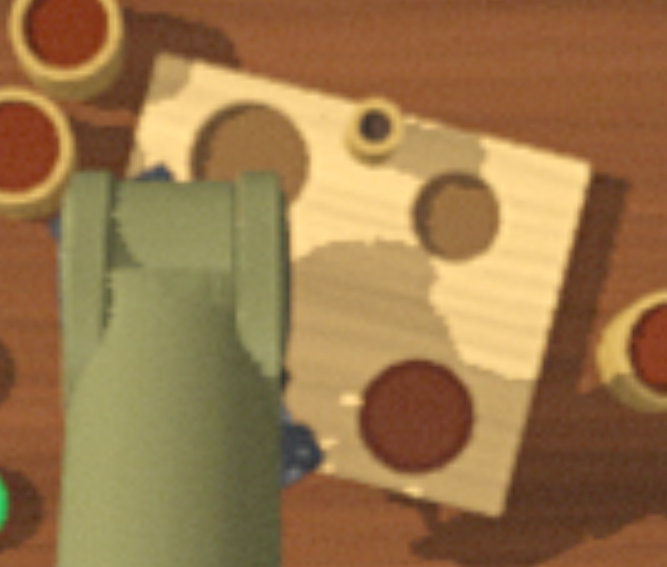

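View pics/s2.png

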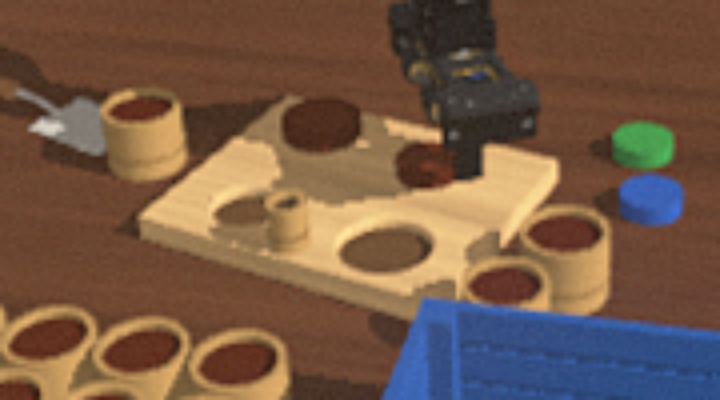

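The top view is blocked by the arm. The scene crop shows the fingers behind the small cake at (425,165) with the cake flat, so I continue.

```bash
python3 -m creep '[{"linear":[-0.001,-0.008,0.001],"twist":[0,0,0],"fingers":0.3},{"linear":[-0.001,-0.016,0.001],"twist":[0,0,0],"fingers":0.3},{"linear":[-0.001,-0.024,0.001],"twist":[0,0,0],"fingers":0.3},{"linear":[-0.001,-0.032,0.001],"twist":[0,0,0],"fingers":0.3},{"linear":[-0.001,-0.040,0.001],"twist":[0,0,0],"fingers":0.3},{"linear":[-0.001,-0.048,0.001],"twist":[0,0,0],"fingers":0.3},{"linear":[-0.001,-0.056,0.001],"twist":[0,0,0],"fingers":0.3},{"linear":[-0.001,-0.064,0.001],"twist":[0,0,0],"fingers":0.3}]'
python3 -m creep '[{"linear":[0,-0.008,0],"twist":[0,0,0],"fingers":0.3},{"linear":[0,-0.016,0],"twist":[0,0,0],"fingers":0.3},{"linear":[0,-0.024,0],"twist":[0,0,0],"fingers":0.3},{"linear":[0,-0.032,0],"twist":[0,0,0],"fingers":0.3},{"linear":[0,-0.040,0],"twist":[0,0,0],"fingers":0.3},{"linear":[0,-0.046,0],"twist":[0,0,0],"fingers":0.3},{"linear":[0,-0.050,0],"twist":[0,0,0],"fingers":0.3},{"linear":[0,-0.053,0],"twist":[0,0,0],"fingers":0.3}]'
cat >> h.py <<'E'
def look(k):
    p,d=viewer.get_image("top");p=p[:,:,::-1].copy();cv2.imwrite(f"pics/r{k}.png",rect(p,.41,.70,-.225,.095,.03,res=.0006))
    q,d=viewer.get_image("scene");cv2.imwrite(f"pics/s{k}.png",cv2.resize(q[150:250,140:320,::-1],None,fx=4,fy=4))
    return p
E
python3 - <<'E'
from h import *
S=np.array([.5176,.028]);u=(CS-S)/np.linalg.norm(CS-S)
plan(CS-.0307*u,.036,u)
look(3)
E
```

```text
time: 3.82
position: [0.5453, -0.0241, 0.0355]
tool_rot: [-0.389, 1.536, 0.389]
ft_force: [-0.4, 0.1, -0.3]
grip_width: 0.353
time: 4.48
position: [0.5703, -0.0705, 0.0355]
tool_rot: [-0.389, 1.536, 0.389]
ft_force: [0.4, -0.0, -0.5]
grip_width: 0.352
t 4.48 pos [ 0.5703 -0.0705  0.0355] grip 0.352 j7 0.74 F [ 0.4 -0.  -0.5]
toolaxes x [-0. -0. -1.] y [-0.476  0.879  0.   ]
linear [-0.0005 -0.0373  0.0007]
sign 1 twist [ 1.7993e+02 -0.0000e+00  1.0000e-02]
sign -1 twist [-0.07 -0.01 -0.  ]
```

View pics/r3.png

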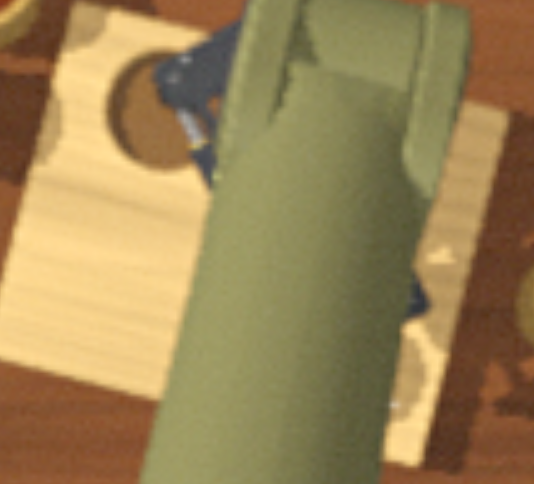

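View pics/s3.png

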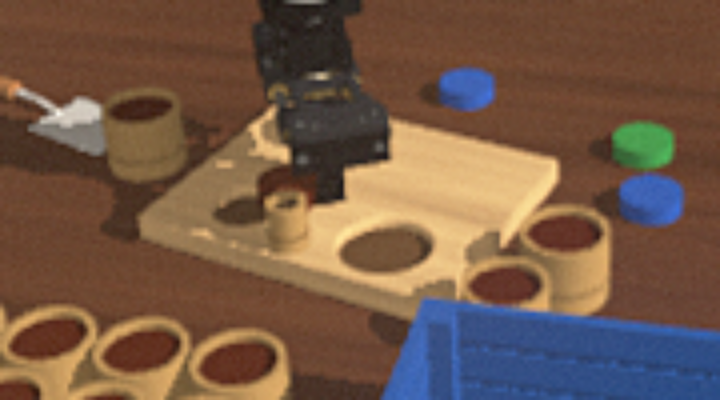

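The cake is still cradled, seen at (285,188) in the scene crop, and its far edge is near the small recess. I now go slower for the last 37 mm.

```bash
python3 -m creep '[{"linear":[0,-0.006,0.001],"twist":[0,0,0],"fingers":0.3},{"linear":[0,-0.011,0.001],"twist":[0,0,0],"fingers":0.3},{"linear":[0,-0.016,0.001],"twist":[0,0,0],"fingers":0.3},{"linear":[0,-0.021,0.001],"twist":[0,0,0],"fingers":0.3},{"linear":[0,-0.025,0.001],"twist":[0,0,0],"fingers":0.3},{"linear":[0,-0.029,0.001],"twist":[0,0,0],"fingers":0.3},{"linear":[0,-0.032,0.001],"twist":[0,0,0],"fingers":0.3},{"linear":[0,-0.034,0.001],"twist":[0,0,0],"fingers":0.3}]'
python3 - <<'E'
from h import *
S=np.array([.5176,.028]);u=(CS-S)/np.linalg.norm(CS-S)
plan(CS-.0307*u,.036,u)
look(4)
E
```

```text
time: 5.25
position: [0.5875, -0.0999, 0.0356]
tool_rot: [-0.389, 1.535, 0.389]
ft_force: [-0.2, 0.5, 0.2]
grip_width: 0.352
t 5.25 pos [ 0.5875 -0.0999  0.0356] grip 0.352 j7 0.8 F [-0.2  0.5  0.2]
toolaxes x [ 0. -0. -1.] y [-0.476  0.879 -0.   ]
linear [-0.0004 -0.0032 -0.0004]
sign 1 twist [ 1.7994e+02  3.0000e-02 -1.0000e-02]
sign -1 twist [-0.06  0.01  0.02]
```

View pics/s4.png

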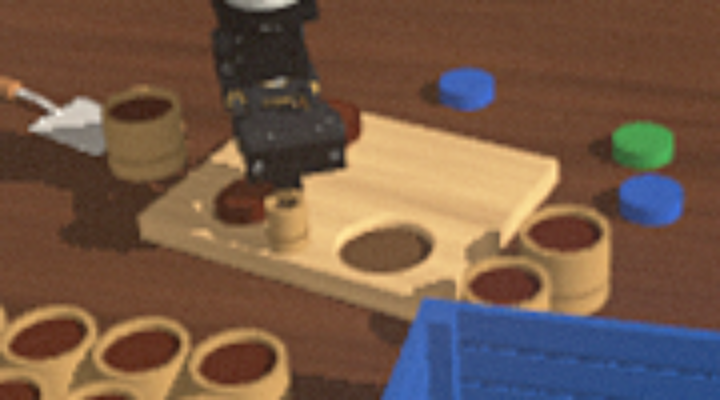

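```bash
python3 -m creep '[{"linear":[0,-0.002,0],"twist":[0,0,0],"fingers":0.3},{"linear":[0,-0.004,0],"twist":[0,0,0],"fingers":0.3},{"linear":[0,-0.005,0],"twist":[0,0,0],"fingers":0.3},{"linear":[0,-0.005,0],"twist":[0,0,0],"fingers":0.3}]'
python3 - <<'E'
from h import *
S=np.array([.5176,.028]);u=(CS-S)/np.linalg.norm(CS-S)
plan(CS-.0307*u,.036,u)
look(5)
E
```

```text
time: 5.68
position: [0.5897, -0.1039, 0.0356]
tool_rot: [-0.389, 1.535, 0.389]
ft_force: [1.5, -0.2, -0.3]
grip_width: 0.35
t 5.68 pos [ 0.5897 -0.1039  0.0356] grip 0.35 j7 0.81 F [ 1.5 -0.2 -0.3]
toolaxes x [ 0. -0. -1.] y [-0.476  0.879 -0.   ]
linear [-0.0004  0.0013 -0.0005]
sign 1 twist [ 1.7995e+02  1.0000e-02 -1.0000e-02]
sign -1 twist [-0.05  0.01  0.01]
```

View pics/s5.png

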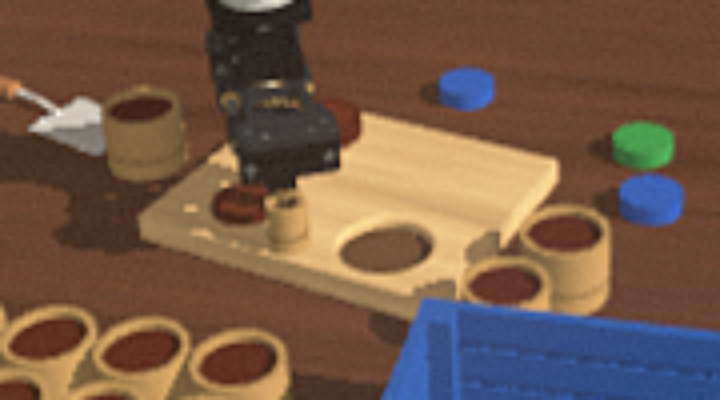

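It seems to have dropped, with a lower profile at (240,203). I back off, rise, and head to the start pose behind the large cake.

```bash
python3 -m creep '[{"linear":[0,0.015,0],"twist":[0,0,0],"fingers":0.3},{"linear":[-0.03,0.02,0],"twist":[0,0,0],"fingers":0.3},{"linear":[-0.07,0.02,0],"twist":[0,0,0],"fingers":0.3},{"linear":[-0.07,0.02,0],"twist":[0,0,0],"fingers":0.3}]'
python3 - <<'E'
from h import *
L=np.array([.48,-.105]);u=(CL-L)/np.linalg.norm(CL-L)
plan(L-.062*u,.1,u)
E
```

```text
time: 6.12
position: [0.5846, -0.0865, 0.1126]
tool_rot: [-0.391, 1.524, 0.387]
ft_force: [1.5, -0.8, 1.3]
grip_width: 0.35
t 6.12 pos [ 0.5846 -0.0865  0.1126] grip 0.35 j7 0.73 F [ 1.5 -0.8  1.3]
toolaxes x [ 0.011  0.    -1.   ] y [-0.477  0.879 -0.005]
linear [ 0.0108  0.0288 -0.1627]
sign 1 twist [85.57  0.7  -0.18]
sign -1 twist [-94.43   0.18   0.72]
```

```bash
python3 -m creep '[{"linear":[0.01,0.028,-0.163],"twist":[85.5,0,0],"fingers":0.13},{"linear":[0.01,0.028,-0.163],"twist":[85.5,0,0],"fingers":0.13},{"linear":[0.01,0.028,-0.163],"twist":[85.5,0,0],"fingers":0.13},{"linear":[0.01,0.028,-0.163],"twist":[85.5,0,0],"fingers":0.13},{"linear":[0.01,0.028,-0.163],"twist":[85.5,0,0],"fingers":0.13},{"linear":[0.01,0.028,-0.163],"twist":[85.5,0,0],"fingers":0.13},{"linear":[0.01,0.028,-0.163],"twist":[85.5,0,0],"fingers":0.13},{"linear":[0.01,0.028,-0.163],"twist":[85.5,0,0],"fingers":0.13}]'
python3 - <<'E'
from h import *
L=np.array([.48,-.105]);u=(CL-L)/np.linalg.norm(CL-L)
plan(L-.062*u,.1,u)
look(6)
E
```

```text
time: 6.78
position: [0.4236, -0.1392, 0.0959]
tool_rot: [0.401, 1.532, -0.399]
ft_force: [-0.1, 0.4, 0.5]
grip_width: 0.435
t 6.78 pos [ 0.4236 -0.1392  0.0959] grip 0.435 j7 -0.25 F [-0.1  0.4  0.5]
toolaxes x [ 0.002  0.001 -1.   ] y [0.488 0.873 0.001]
linear [-0.0041  0.0026  0.0035]
sign 1 twist [27.86  0.05 -0.1 ]
sign -1 twist [-1.5214e+02  1.4000e-01  6.0000e-02]
```

View pics/r6.png

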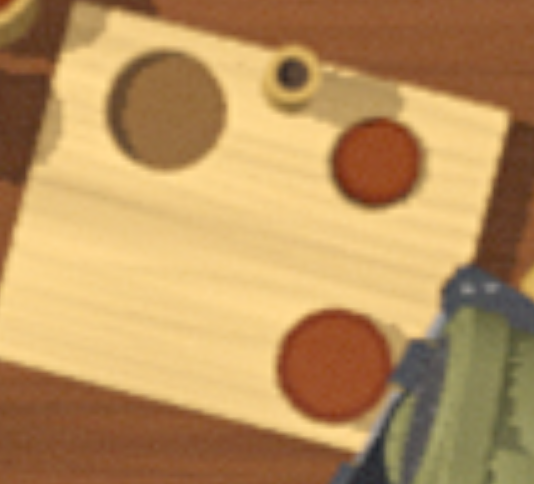

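View pics/s6.png

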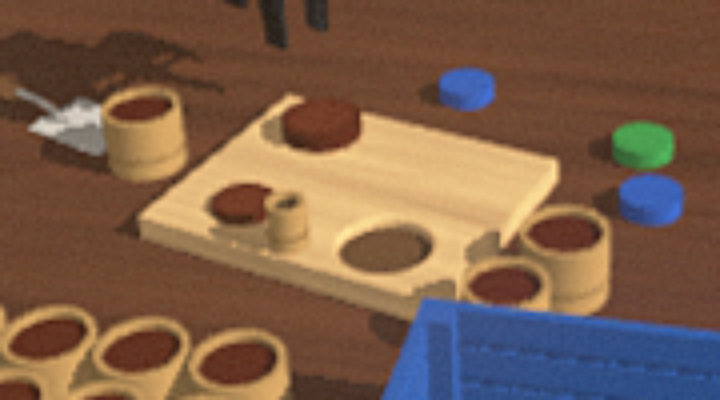

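The small cake is flat in its recess at (376,162) in the rectified view. The large cake is unmoved at (335,366). I finish the turn and then descend behind it.

```bash
python3 -m creep '[{"linear":[0,0.002,0.003],"twist":[27.9,0,0],"fingers":0.13},{"linear":[0,0.002,0.003],"twist":[27.9,0,0],"fingers":0.13},{"linear":[0.01,0.002,0.003],"twist":[27.9,0,0],"fingers":0.13},{"linear":[0.03,0.002,0.003],"twist":[27.9,0,0],"fingers":0.13},{"linear":[0.05,0.002,0.003],"twist":[27.9,0,0],"fingers":0.13},{"linear":[0.055,0.002,0.003],"twist":[27.9,0,0],"fingers":0.13},{"linear":[0.055,0.002,0.003],"twist":[27.9,0,0],"fingers":0.13},{"linear":[0.055,0.002,0.003],"twist":[27.9,0,0],"fingers":0.13}]'
python3 - <<'E'
from h import *
L=np.array([.48,-.105]);u=(CL-L)/np.linalg.norm(CL-L)
plan(L-.062*u,.0358,u)
plan(CL-.0385*u,.0358,u)
E
```

```text
time: 7.55
position: [0.4272, -0.139, 0.0409]
tool_rot: [0.77, 1.43, -0.771]
ft_force: [-0.1, -0.2, 0.3]
grip_width: 0.435
t 7.55 pos [ 0.4272 -0.139   0.0409] grip 0.435 j7 -0.66 F [-0.1 -0.2  0.3]
toolaxes x [-0. -0. -1.] y [ 0.835  0.55  -0.   ]
linear [0.0051 0.0008 0.0001]
sign 1 twist [0.45 0.01 0.01]
sign -1 twist [-1.7955e+02 -2.0000e-02  2.0000e-02]
t 7.55 pos [ 0.4272 -0.139   0.0409] grip 0.435 j7 -0.66 F [-0.1 -0.2  0.3]
toolaxes x [-0. -0. -1.] y [ 0.835  0.55  -0.   ]
linear [0.0051 0.21   0.0017]
sign 1 twist [0.45 0.01 0.01]
sign -1 twist [-1.7955e+02 -2.0000e-02  2.0000e-02]
```

```bash
python3 -m creep '[{"linear":[0.005,0,0],"twist":[0.5,0,0],"fingers":0.13},{"linear":[0.005,0.008,0],"twist":[0.5,0,0],"fingers":0.13},{"linear":[0.005,0.016,0],"twist":[0.5,0,0],"fingers":0.13},{"linear":[0.005,0.022,0],"twist":[0.5,0,0],"fingers":0.13},{"linear":[0.005,0.028,0],"twist":[0.5,0,0],"fingers":0.13},{"linear":[0.005,0.036,0],"twist":[0.5,0,0],"fingers":0.13},{"linear":[0.005,0.044,0],"twist":[0.5,0,0],"fingers":0.13},{"linear":[0.005,0.052,0],"twist":[0.5,0,0],"fingers":0.13}]'
python3 -m creep '[{"linear":[0,0.008,0],"twist":[0,0,0],"fingers":0.13},{"linear":[0,0.016,0],"twist":[0,0,0],"fingers":0.13},{"linear":[0,0.024,0],"twist":[0,0,0],"fingers":0.13},{"linear":[0,0.032,0],"twist":[0,0,0],"fingers":0.13},{"linear":[0,0.04,0],"twist":[0,0,0],"fingers":0.13},{"linear":[0,0.048,0],"twist":[0,0,0],"fingers":0.13},{"linear":[0,0.056,0],"twist":[0,0,0],"fingers":0.13},{"linear":[0,0.064,0],"twist":[0,0,0],"fingers":0.13}]'
python3 - <<'E'
from h import *
L=np.array([.48,-.105]);u=(CL-L)/np.linalg.norm(CL-L)
plan(CL-.039*u,.0358,u)
look(7)
E
```

```text
time: 8.22
position: [0.4712, -0.11, 0.0356]
tool_rot: [0.778, 1.427, -0.779]
ft_force: [-1.2, -1.0, 2.1]
grip_width: 0.437
time: 8.88
position: [0.525, -0.0752, 0.0355]
tool_rot: [0.779, 1.427, -0.779]
ft_force: [-0.9, -1.2, 1.5]
grip_width: 0.437
t 8.88 pos [ 0.525  -0.0752  0.0355] grip 0.437 j7 -0.74 F [-0.9 -1.2  1.5]
toolaxes x [-0.  0. -1.] y [0.841 0.541 0.   ]
linear [-0.0003  0.0928  0.0003]
sign 1 twist [-0.15 -0.   -0.  ]
sign -1 twist [ 1.7985e+02 -0.0000e+00  1.0000e-02]
```

View pics/s7.png

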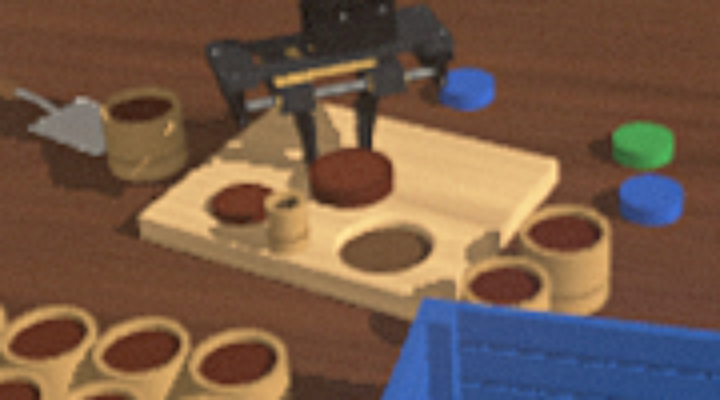

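View pics/r7.png

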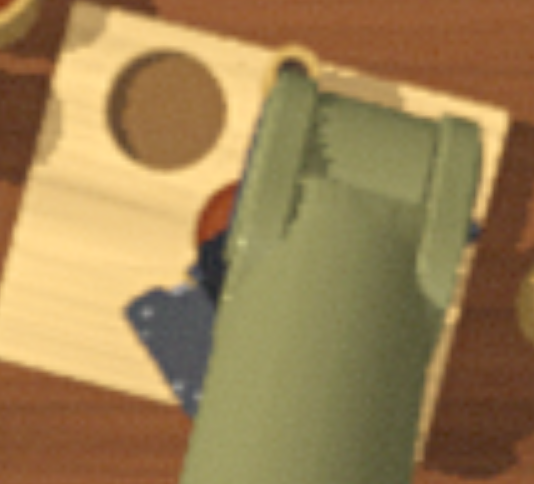

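The large cake, at (352,178) in the scene crop, is cradled between both fingers and aimed at its recess at (385,247).

```bash
python3 -m creep '[{"linear":[0,0.008,0],"twist":[0,0,0],"fingers":0.13},{"linear":[0,0.016,0],"twist":[0,0,0],"fingers":0.13},{"linear":[0,0.024,0],"twist":[0,0,0],"fingers":0.13},{"linear":[0,0.032,0],"twist":[0,0,0],"fingers":0.13},{"linear":[0,0.04,0],"twist":[0,0,0],"fingers":0.13},{"linear":[0,0.047,0],"twist":[0,0,0],"fingers":0.13},{"linear":[0,0.053,0],"twist":[0,0,0],"fingers":0.13},{"linear":[0,0.058,0],"twist":[0,0,0],"fingers":0.13}]'
python3 -m creep '[{"linear":[0,0.005,0],"twist":[0,0,0],"fingers":0.13},{"linear":[0,0.010,0],"twist":[0,0,0],"fingers":0.13},{"linear":[0,0.015,0],"twist":[0,0,0],"fingers":0.13},{"linear":[0,0.019,0],"twist":[0,0,0],"fingers":0.13},{"linear":[0,0.023,0],"twist":[0,0,0],"fingers":0.13},{"linear":[0,0.026,0],"twist":[0,0,0],"fingers":0.13},{"linear":[0,0.028,0],"twist":[0,0,0],"fingers":0.13},{"linear":[0,0.029,0],"twist":[0,0,0],"fingers":0.13}]'
python3 - <<'E'
from h import *
L=np.array([.48,-.105]);u=(CL-L)/np.linalg.norm(CL-L)
plan(CL-.039*u,.0358,u)
look(8)
E
```

```text
time: 9.65
position: [0.5738, -0.0438, 0.0355]
tool_rot: [0.778, 1.427, -0.778]
ft_force: [-0.6, 0.0, -0.7]
grip_width: 0.438
time: 10.32
position: [0.5979, -0.0284, 0.0356]
tool_rot: [0.779, 1.427, -0.778]
ft_force: [-0.5, -0.7, -1.0]
grip_width: 0.438
t 10.32 pos [ 0.5979 -0.0284  0.0356] grip 0.438 j7 -0.8 F [-0.5 -0.7 -1. ]
toolaxes x [ 0.  0. -1.] y [0.841 0.541 0.   ]
linear [-0.0002  0.0061  0.0003]
sign 1 twist [-0.15  0.01 -0.02]
sign -1 twist [ 1.7985e+02 -4.0000e-02 -1.0000e-02]
```

View pics/s8.png

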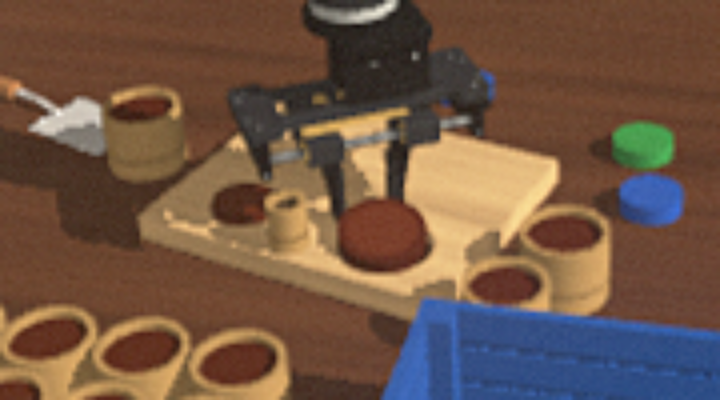

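View pics/r8.png

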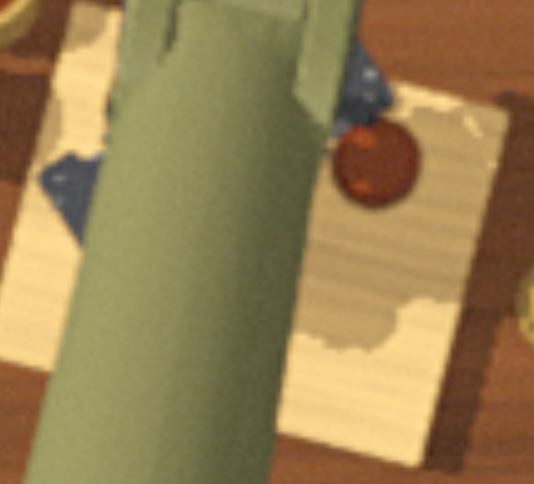

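The large cake is at its recess, still slightly tilted at (383,235). I push about 7 mm further.

```bash
python3 -m creep '[{"linear":[0,0.002,0],"twist":[0,0,0],"fingers":0.13},{"linear":[0,0.004,0],"twist":[0,0,0],"fingers":0.13},{"linear":[0,0.006,0],"twist":[0,0,0],"fingers":0.13},{"linear":[0,0.007,0],"twist":[0,0,0],"fingers":0.13},{"linear":[0,0.007,0],"twist":[0,0,0],"fingers":0.13}]'
python3 - <<'E'
from h import *
L=np.array([.48,-.105]);u=(CL-L)/np.linalg.norm(CL-L)
plan(CL-.039*u,.0358,u)
look(9)
E
```

```text
time: 10.83
position: [0.6036, -0.0246, 0.0355]
tool_rot: [0.779, 1.427, -0.778]
ft_force: [-0.2, 0.6, -0.4]
grip_width: 0.434
t 10.83 pos [ 0.6036 -0.0246  0.0355] grip 0.434 j7 -0.8 F [-0.2  0.6 -0.4]
toolaxes x [ 0.  0. -1.] y [0.841 0.541 0.   ]
linear [-0.0003 -0.0008  0.0003]
sign 1 twist [-0.14  0.   -0.01]
sign -1 twist [ 1.7986e+02 -2.0000e-02 -0.0000e+00]
```

View pics/s9.png

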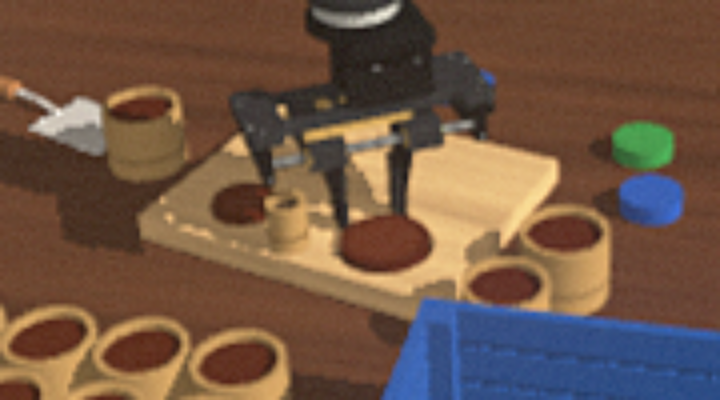

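It dropped in: the disc now looks low and flat at (386,242). I retreat along the push line, rise and move clear for a check.

```bash
python3 -m creep '[{"linear":[0,-0.015,0],"twist":[0,0,0],"fingers":0.13},{"linear":[0,-0.03,0],"twist":[0,0,0],"fingers":0.13},{"linear":[-0.03,-0.06,0],"twist":[0,0,0],"fingers":0.13},{"linear":[-0.06,-0.09,0],"twist":[0,0,0],"fingers":0.13},{"linear":[-0.10,-0.12,0],"twist":[0,0,0],"fingers":0.13},{"linear":[-0.12,-0.15,0],"twist":[0,0,0],"fingers":0.13},{"linear":[-0.14,-0.18,-0.03],"twist":[0,0,0],"fingers":0.13},{"linear":[-0.14,-0.18,0.06],"twist":[0,0,0],"fingers":0.13}]'
python3 -m creep '[{"linear":[-0.02,-0.02,0.04],"twist":[0,0,0],"fingers":0.13},{"linear":[-0.02,-0.02,0.08],"twist":[0,0,0],"fingers":0.13},{"linear":[-0.02,-0.02,0.12],"twist":[0,0,0],"fingers":0.13},{"linear":[-0.02,-0.02,0.12],"twist":[0,0,0],"fingers":0.13},{"linear":[-0.02,-0.02,0.12],"twist":[0,0,0],"fingers":0.13}]'
python3 - <<'E'
from h import *
p=look(10)
s=readout.get_state();print(s["time"],s["position"])
for z in(.028,):print(disc(p,z,.56,.68,-.19,.05),CL,CS)
# depth heights
for l in("large_cake","small_cake"):
    for x in nets.place_of("top",l)[:3]:print(l,np.round(x["centre"],4),round(x["conf"],2))
q,d=viewer.get_image("top");P=viewer.camera_params("top");T=P["cam_to_world"]
for nm,c,rad in(("L",CL,.035),("S",CS,.026)):
    A=[]
    for a in np.arange(0,2*np.pi,.05):
        for rr in np.arange(0,rad-.006,.003):
            w=np.r_[c+rr*np.array([np.cos(a),np.sin(a)]),.028];uv=proj("top",w)[0].round().astype(int);z=d[uv[1],uv[0]]
            if z>0:
                o,r=ray("top",[uv]);A.append((o+r*z)[0])
    A=np.array(A);G=np.c_[A[:,:2]-c,np.ones(len(A))];k=np.linalg.lstsq(G,A[:,2],rcond=None)[0];print(nm,"plane slope,z",k.round(4),"resid",np.std(A[:,2]-G@k))
w=np.r_[B+0*ex,.022];uv=proj("top",w)[0].round().astype(int);o,r=ray("top",[uv]);print("board z",np.median([(ray("top",[[uv[0]+i,uv[1]+j]])[0]+ray("top",[[uv[0]+i,uv[1]+j]])[1]*d[uv[1]+j,uv[0]+i])[0,2] for i in range(-6,7) for j in range(-6,7)]))
E
```

```text
time: 11.6
position: [0.4533, -0.1271, 0.1802]
tool_rot: [0.799, 1.43, -0.754]
ft_force: [-0.3, -1.1, -1.5]
grip_width: 0.429
time: 12.02
position: [0.5112, -0.2488, 0.1929]
tool_rot: [0.779, 1.426, -0.785]
ft_force: [-0.5, 0.4, -0.3]
grip_width: 0.436
12.1167 [ 0.5108059  -0.24574981  0.19310172]
[(0.6033, -0.1311, np.float64(0.0519), 0.0537), (0.6352, -0.0051, np.float64(0.0692), 0.0712), (0.6672, -0.1442, np.float64(0.0572), 0.1394)] [ 0.6359 -0.0041] [ 0.60330667 -0.12994782]
large_cake [ 0.6346 -0.0075  0.0153] 0.68
small_cake [0.5185 0.1895 0.003 ] 0.79
small_cake [0.4309 0.1736 0.0012] 0.75
small_cake [ 0.6094 -0.1326  0.0126] 0.64
L plane slope,z [ 0.0013 -0.0006  0.0293] resid 0.0022569182799486898Traceback (most recent call last):
  File "<stdin>", line 15, in <module>
  File "h.py", line 5, in ray
    P=viewer.camera_params(n);K=P["K"];k1=P["k1"];T=P["cam_to_world"]
ValueError: time passes only in moves, steps and waits
```

View pics/r10.png

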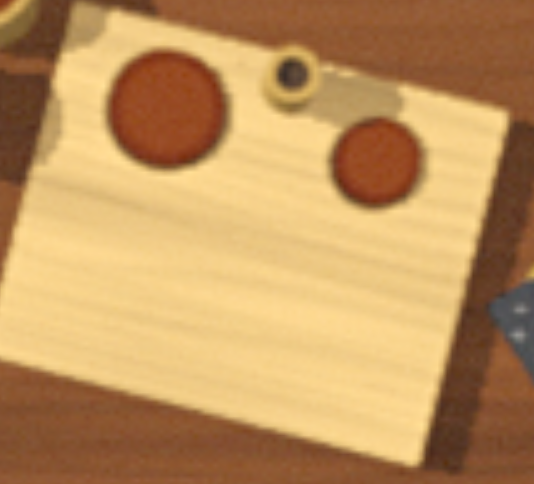

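View pics/s10.png

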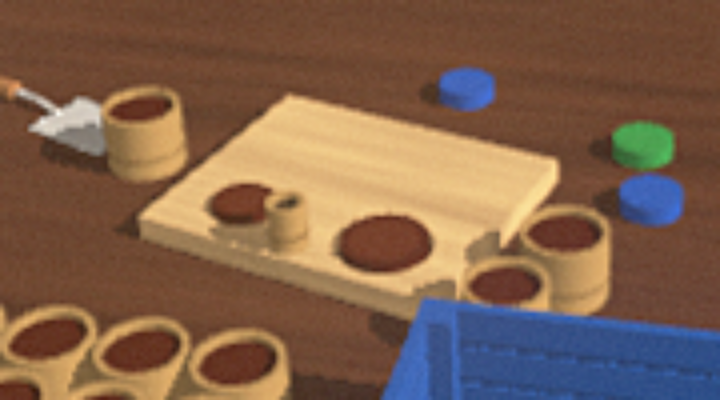

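Both cakes lie flat in their recesses, the large at (168,108) and the small at (376,162), and the slim mould has not moved. The small cake's height check aborted because of too many calibration calls, so I redo it with fewer.

Run:
```python
from h import *
p,d=viewer.get_image("top")
v,u=np.mgrid[100:260,200:360];uv=np.c_[u.ravel(),v.ravel()]
o,r=ray("top",uv);W=o+r*d[100:260,200:360].reshape(-1,1)
for nm,c,rad in(("L",CL,.029),("S",CS,.020),("board",B,.03)):
    A=W[(np.linalg.norm(W[:,:2]-c,axis=1)<rad)];G=np.c_[A[:,:2]-c,np.ones(len(A))];k=np.linalg.lstsq(G,A[:,2],rcond=None)[0];print(nm,len(A),k.round(4))
s=readout.get_state();print(s["time"],np.abs(s["qd"]).max())
```

```text
L 281 [ 0.0088 -0.0009  0.0295]
S 137 [ 0.02   -0.0131  0.0299]
board 300 [-0.0055 -0.      0.0233]
12.3167 0.004779179151707933
```

```bash
python3 -c "
from bench import job
print(job.close_job())"
```

```text
the job is handed in; nothing more can be done
None
```

I pushed the small cake and then the large cake diagonally across the board, using the two fingertips as a fork. Each one dropped into the recess of its own size, and I handed the job in at about 12.3 s.

| Last check | Large cake | Small cake | Should be |
|---|---|---|---|
| Distance from recess centre | about 1.2 mm | about 1.2 mm | under 6 mm |
| Top above the board's face | about 6.2 mm | about 6.6 mm | 6 mm when seated |
| Tilt fitted from the depth image | about 0.01 rad | about 0.024 rad | under 0.06 rad |

- **Other objects:** the slim mould and the moulds visible in the last pictures look unmoved. I judged that by eye, and did not check the bowl and jar separately at the end. The gripper was clear of everything.
- **Network reading that disagreed:** the network put the small cake about 6.6 mm off centre, with a confidence of 0.64. I went by the image fit, the depth and the even gap around the cake, which all say it is seated.
- **Check that failed:** my first height check of the small cake stopped with an error. I repeated it in a lighter form, which gave the small-cake figures above.

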